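# Hang the camera L-plate level

## Task

Take the aluminium camera L-plate off its wooden rest and hang it on the peg of the drying stand by the one of its three holes that lets it hang level. Let go and leave it hanging still, leg down, with its arm level.

Things in the scene. Friction and masses are not known exactly. Their poses are not given: they have to be found in the camera images.
- l_plate_arm (a point): Middle of the arm of the loose L-plate (bare solid aluminium, 0.2 kg). z up, y along the arm to the end with the leg, x across the thickness. The arm, centred here, is 10 mm (x) by 170 (y) by 36 (z). Three round 18 mm holes go through its thickness, centred at y = -35, 0 and +35 mm, all at z = +4 mm. The plate starts upright in the rest; it may be hung either way round.
- l_plate_leg (a point): Point in the middle of the L-plate's leg, 65 mm along +y and 56 mm below the middle of the arm; axes as the arm's. The leg hangs from the arm's end: 10 mm thick (x), 40 wide (y), 76 long (z). A thicker block ends it below: 26 mm (x) by 40 (y) by 34 high, its underside 128 mm below the middle of the arm. All one piece of the same metal.
- peg_mid (a point): Middle of the stand's peg, on its axis, 195 mm above the bench: steel rod, 8 mm diameter, round end. z up, x level from free end to post. The free end is 40 mm from here on the -x side and 6 mm higher (the peg rises 8 degrees towards it); on the +x side the peg runs 55 mm down to a dark post 16 mm square, 218 mm tall. Fixed; base 110 x 120 x 14 mm, x from -20 to +90 mm.
- rest: Fixed wooden rest holding the L-plate; origin on the bench under the middle of the arm, axes as the plate's at the start. Board 80 x 200 x 12 mm. The plate's foot stands on it between 5 mm lips; the arm's other end lies in a forked post (y = -68 mm, 24 x 20 mm, prongs to 130 mm). The arm's middle is 140 mm above the bench. The plate lifts straight up.

How it is judged:
By the outcome, as a careful person would: the job done as asked, in the order asked, and still so for the second after the job is handed in, with the robot touching nothing.
It also fails if it takes over 48 s, if anything falls off the work surface, if the arm or the gripper's body presses on something with over 40 N, if the wrist force passes 120 N, or if a joint passes its speed limit or range.

## Robot

A 6-joint arm with a two-finger parallel gripper is mounted at the origin on a cart in front of the work surface, level with it; the furniture and walls round the work are solid. World frame = base frame: x ahead of the robot, y to its left, z up, the work surface at z = 0. Lengths are in m, angles in rad, forces in N, time in s.
With the tool pointing down it reaches from about 0.3 to 0.825 m from the base axis. Payload 5.4 kg.
Tool frame: the origin (TCP) lies at the very end of the fingers, on their centre line; the grasp point (between the pads) lies 19 mm behind it; z points along the fingers, y is the line along which they close (so a half turn about z gives the same grasp; the last joint's range is limited). The gripper opens to 92 mm and grips with 3 to 60 N. Pads are 20 mm wide; open, the fingers measure 128 mm over their backs; the gripper's body (75 mm by 189 mm) begins 69 mm behind the grasp point.
Start: joints at [-1.407, 0.158, 1.597, -0, 1.386, -0.21], TCP at [0.21, -0.535, 0.215] pointing down, gripper open.
Joint ranges: [-2.91, 2.91], [-0.94, 2.29], [0.18, 2.7], [-1.29, 4.43], [0.17, 2.64], [-3, 3]. Speed limits (rad/s): [2.57, 2.57, 3.14, 3.14, 3.14, 3.14].

## Interface

Orientations are given as a rotation vector (axis times angle).
In Python, from workcell import bot gives the robot as it stands. Calls block until the motion is done:
- bot.goto(position, orientation): joint-space move of the TCP to a pose.
- bot.line_to(position, rot=None, max_speed=0.15): straight line of the TCP; rot=None keeps the orientation; max_speed is the mean speed in m/s.
- bot.set_joints(angles): joint-space move.
- bot.set_gripper(opening, newtons=None): opening from 0.0 (shut) to 1.0 (fully open); newtons is the grip in N (None keeps the last); returns when the fingers have stopped.
- bot.hold(seconds).
- bot.inverse_kinematics(position, orientation): joint angles nearest the present ones, or None.
- bot.read_camera(name): name is "scene" or "top" or "wrist"; returns a dict with "pixels" (420x560x3 uint8, blue, green, red), "fx", "fy", "cx", "cy" (pixels), "R" (3x3) and "t" (3): a world point X has camera coordinates R X + t. Camera axes: x right, y down, z forward; pixel columns grow to the right and rows downward; lengths in m; the calibration is good to about 2 mm. A picture is of the moment at which its call begins. There is no depth.
A pose or a line that the arm cannot do raises bot.MotionError and nothing moves.
- bot.job_done(): hands the job in; it is judged then, once.
Readings, each from a call of its own:
- bot.current_clock(): time.
- bot.current_joints(): joint angles.
- bot.current_joint_vel(): joint speeds.
- bot.current_effort(): joint torques, N m.
- bot.current_ee_pos(): TCP position.
- bot.current_tool_rot(): TCP orientation.
- bot.current_contact_force(): force on the tool from outside, world axes, zero at the start.
- bot.current_ft_torque(): the same for the moment, N m.
- bot.current_opening(): opening from 0.0 (shut) to 1.0 (fully open).
- bot.current_grip_force(): force on a finger pad.
Only numpy, scipy, OpenCV 4.12 (cv2) and the standard library are available. Lean on these libraries where they do the work, as an engineer would, in place of code of your own. Each camera call takes 0.05 s, during which the arm holds its last target. There are 200 camera calls.

## Working session

There is one attempt and no reset: what is moved stays moved. The work goes in short steps, each a Python script; the robot and the scene stay as the last script left them, time stands still between calls to the robot, and variables do not carry over. Pictures are saved under pics/ and viewed, at most 10 in all, crops included, and the job is handed in when it is done.

```bash
mkdir -p pics; ls; python3 - <<'E'
from workcell import bot
import cv2,pickle
d={}
for n in("scene","top","wrist"):
    d[n]=bot.read_camera(n); cv2.imwrite(f"pics/{n}0.png",d[n]["pixels"])
    print(n,d[n]["fx"],d[n]["cx"],d[n]["cy"],(-d[n]["R"].T@d[n]["t"]).round(3),d[n]["R"][2].round(2))
pickle.dump(d,open("c0.pkl","wb"))
E
```

```text
pics
scene 464.72145029370085 279.92437038935697 214.5816009915193 [-0.046  0.731  0.454] [ 0.68 -0.63 -0.38]
top 421.9846118910686 283.631323855325 203.81042095057532 [0.344 0.211 0.969] [ 0.2  -0.01 -0.98]
wrist 295.83502985837686 279.8243042286977 213.24570118053376 [ 0.281 -0.508  0.384] [-0.26 -0.1  -0.96]
```

View pics/scene0.png

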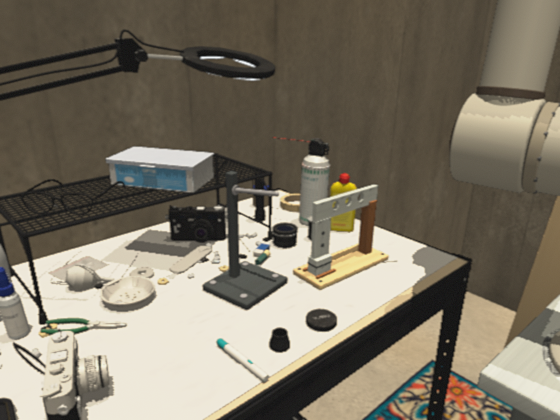

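View pics/top0.png

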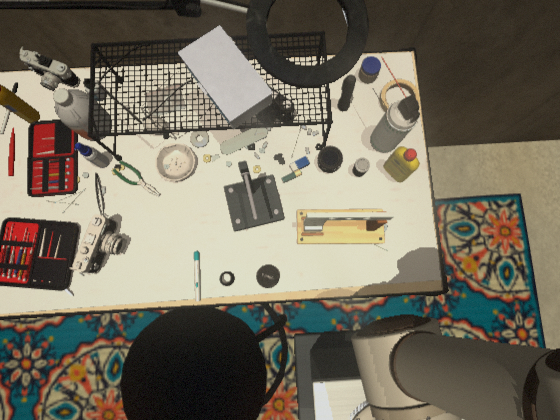

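Scene view: the stand has its post top at (233,180) and its peg free end at about (280,194). The L-plate has its leg near (320,240), with the fork at (368,230). Top view: the peg runs from (243,165) to about (253,218), so its free end faces the robot. The plate lies along row ~222 from column 300 to 392, leg to the left (+y). I'll enlarge both areas for exact features.

```bash
python3 - <<'E'
import cv2,pickle
d=pickle.load(open("c0.pkl","rb"))
for n,(x,y,w,h,s) in {"scene":(200,165,200,145,4),"top":(215,150,190,100,4)}.items():
    c=cv2.resize(d[n]["pixels"][y:y+h,x:x+w],None,fx=s,fy=s,interpolation=cv2.INTER_NEAREST)
    for i in range(0,w,20): cv2.putText(c,str(x+i),(i*s,10),0,.35,(0,0,255));cv2.line(c,(i*s,12),(i*s,18),(0,0,255))
    for i in range(0,h,20): cv2.putText(c,str(y+i),(0,i*s+4),0,.35,(255,0,255))
    cv2.imwrite(f"pics/{n}_crop.png",c)
E
```

```text
(no output)
```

View pics/scene_crop.png

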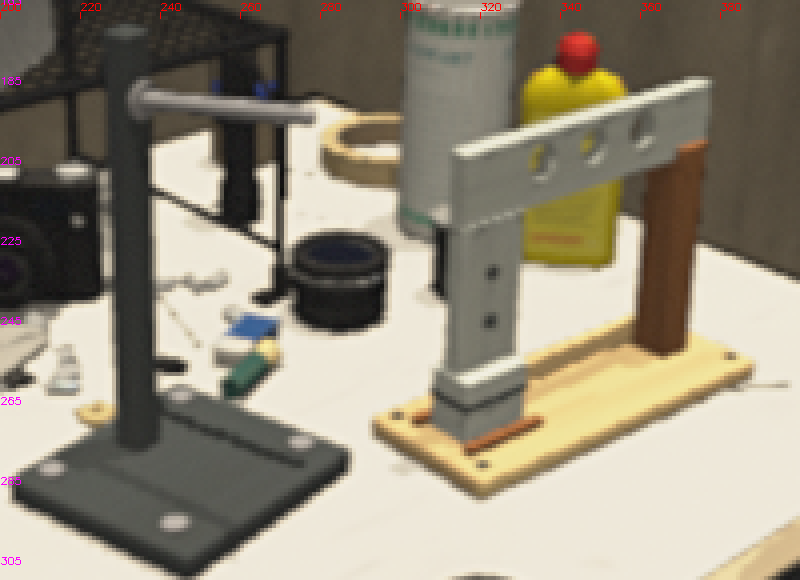

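View pics/top_crop.png

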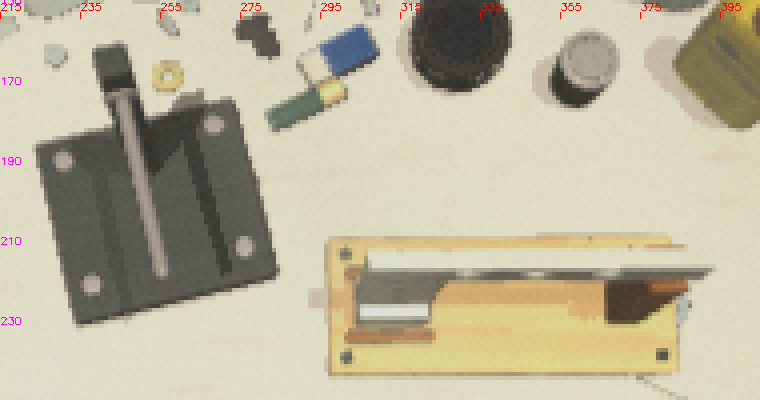

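Scene crop: hole centres are at (335.6,205.5), (348.5,201.5) and (360.9,197.7). The arm's top corners are (314,202.5) and (377.5,185). The peg tip is (278.5,194.3) and its root (236,190). Top crop: the arm's top face spans (306.5,215) to (393,215), the peg tip is (255.5,218.5), and the peg meets the post at (244.8,173.5). Now ray casting.

```bash
cat > h.py <<'E'
import numpy as np, cv2
def ray(c,uv):
    d=c["R"].T@np.array([(uv[0]-c["cx"])/c["fx"],(uv[1]-c["cy"])/c["fy"],1.]); return -c["R"].T@c["t"],d/np.linalg.norm(d)
def onz(c,uv,z):
    o,d=ray(c,uv); return o+d*(z-o[2])/d[2]
def tri(*prs):
    A=np.zeros((3,3));b=np.zeros(3);P=[]
    for c,uv in prs:
        o,d=ray(c,uv);M=np.eye(3)-np.outer(d,d);A+=M;b+=M@o;P.append((o,M))
    X=np.linalg.solve(A,b);return X,max(np.linalg.norm(M@(X-o)) for o,M in P)
def proj(c,X):
    p=c["R"]@np.asarray(X,float)+c["t"];return np.array([c["fx"]*p[0]/p[2]+c["cx"],c["fy"]*p[1]/p[2]+c["cy"]])
E
python3 - <<'E'
from h import *;import pickle
np.set_printoptions(precision=4,suppress=True)
d=pickle.load(open("c0.pkl","rb"));s,t=d["scene"],d["top"]
for n,uv,z in [("h+35",(335.6,205.5),.144),("h0",(348.5,201.5),.144),("h-35",(360.9,197.7),.144),("topL",(313,202.5),.158),("topR",(377.5,185),.158),("tip",(278.8,194.3),.201),("root",(236,190),.188)]: print("scene",n,onz(s,uv,z))
for n,uv,z in [("armL",(306.5,215),.158),("armR",(393,215),.158),("brd TL",(297.3,209.3),.012),("brd BL",(297.3,243.6),.012),("brd BR",(384.5,243.6),.012),("tip",(255.5,218.5),.201),("root",(244.8,173.5),.188),
 ("posttop",(243.5,163.5),.218)]: print("top",n,onz(t,uv,z))
print(tri((s,(278.8,194.3)),(t,(255.5,218.5))),tri((s,(236,190)),(t,(244.8,173.5))))
print(tri((s,(313,202.5)),(t,(306.5,215))),tri((s,(377.5,185)),(t,(393,215))))
from workcell import bot
from scipy.spatial.transform import Rotation as R
print(bot.current_tool_rot(),R.from_rotvec(bot.current_tool_rot()).as_matrix())
E
```

```text
scene h+35 [0.4782 0.1088 0.144 ]
scene h0 [0.4762 0.0741 0.144 ]
scene h-35 [0.4741 0.0393 0.144 ]
scene topL [0.4912 0.1565 0.158 ]
scene topR [ 0.4757 -0.014   0.158 ]
scene tip [0.4753 0.2549 0.201 ]
scene root [0.5666 0.2721 0.188 ]
top armL [0.4859 0.1573 0.158 ]
top armR [ 0.4759 -0.0113  0.158 ]
top brd TL [0.526 0.168 0.012]
top brd BL [0.4468 0.1732 0.012 ]
top brd BR [ 0.4352 -0.0246  0.012 ]
top tip [0.4773 0.2546 0.201 ]
top root [0.5683 0.2719 0.188 ]
top posttop [0.579  0.2712 0.218 ]
(array([0.477 , 0.2542, 0.2005]), np.float64(0.0006277765702772697)) (array([0.568 , 0.2716, 0.1876]), np.float64(0.0004644363930637679))
(array([0.487 , 0.1586, 0.1595]), np.float64(0.001750779333868355)) (array([ 0.4751, -0.0116,  0.1587]), np.float64(0.0008930165829929223))
[-3.0855 -0.5835 -0.    ] [[ 0.931   0.3651 -0.0002]
 [ 0.3651 -0.931   0.0014]
 [ 0.0003 -0.0014 -1.    ]]
```

```bash
cat >> h.py <<'E'
from scipy.spatial.transform import Rotation as Rot
C=np.array([.481,.0737,.140]); A0=np.deg2rad(-3.4)          # plate at the start
TIP=np.array([.477,.2544,.2005]); ROOT=np.array([.568,.2717,.1876])
A1=np.arctan2(*(ROOT-TIP)[[1,0]]); AX=np.r_[np.cos(A1),np.sin(A1),-np.tan(np.deg2rad(8))]; AX/=np.linalg.norm(AX)
GY,GZ=.058,-.015                                             # TCP in the plate frame
def rz(a): return Rot.from_euler("z",a)
def toolrot(a,flip): # tool y along +-plate x, z down
    s=-1 if flip else 1; y=rz(a).apply([s,0,0]); z=np.array([0,0,-1.])
    return Rot.from_matrix(np.c_[np.cross(y,z),y,z]).as_rotvec()
def tcp(p,local,a): # tcp so that plate-local point sits at p
    return np.asarray(p)+rz(a).apply(np.array([0,GY,GZ])-np.asarray(local))
HOLE=[0,.035,.004]
E
python3 - <<'E'
from h import *;import pickle
from workcell import bot
np.set_printoptions(precision=3,suppress=True)
d=pickle.load(open("c0.pkl","rb"));s,t=d["scene"],d["top"]
print("shelf corner",tri((s,(271,172)),(t,(329,126))),"bottle cap",tri((s,(318,142)),(t,(409,105))))
for f in(0,1):
  for p,a in((tcp(C,[0,0,0],A0),A0),(tcp(C,[0,0,-.12],A0),A0),(tcp(TIP-.03*AX,HOLE,A1),A1),(tcp(TIP+.045*AX,HOLE,A1)+[0,0,.1],A1)): print(f,p,bot.inverse_kinematics(p,toolrot(a,f)))
E
```

```text
shelf corner (array([0.667, 0.101, 0.163]), np.float64(0.0019332705006114433)) bottle cap (array([ 0.683, -0.055,  0.202]), np.float64(0.0012053092130588656))
0 [0.484 0.132 0.125] [ 0.024  0.059  1.89  -0.     1.193  0.083]
0 [0.484 0.132 0.245] [ 0.024 -0.054  1.757 -0.     1.438  0.083]
0 [0.444 0.271 0.186] [ 0.317  0.039  1.783 -0.     1.319  0.129]
0 [0.516 0.285 0.275] [ 0.3    0.164  1.472 -0.     1.506  0.112]
1 [0.484 0.132 0.125] None
1 [0.484 0.132 0.245] None
1 [0.444 0.271 0.186] None
1 [0.516 0.285 0.275] None
```

```bash
python3 - <<'E'
from h import *
from workcell import bot
np.set_printoptions(precision=3,suppress=True)
r=toolrot(A0,0)
p=bot.current_ee_pos(); bot.line_to([p[0],p[1],.30],max_speed=.2)
bot.goto(tcp(C,[0,0,-.10],A0),r)
bot.set_gripper(.55)
c=bot.read_camera("wrist"); cv2.imwrite("pics/wrist1.png",c["pixels"])
for l in ([-.005,.035,.004],[0,.085,.018],[0,-.085,.018],[0,.085,-.094]): print(l,proj(c,C+rz(A0).apply(l)))
print(bot.current_clock(),bot.current_contact_force(),bot.current_ee_pos())
E
```

```text
[-0.005, 0.035, 0.004] [275.338 242.865]
[0, 0.085, 0.018] [280.967 192.136]
[0, -0.085, 0.018] [280.765 362.991]
[0, 0.085, -0.094] [280.542 172.514]
4.0917 [0.887 0.88  0.53 ] [0.484 0.132 0.225]
```

View pics/wrist1.png

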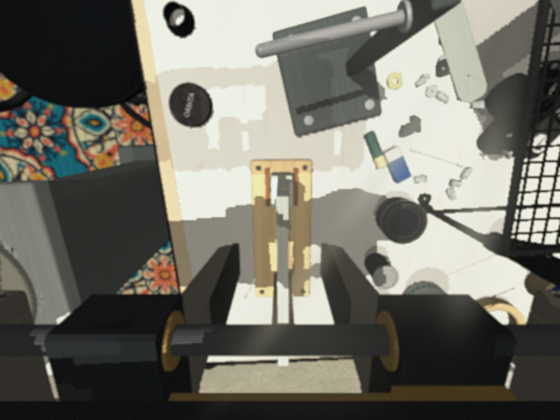

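The wrist view shows the plate's top edge from (281,193) to (283,365), matching the predicted (281,192) and (281,363). It lies centred between the fingers. Next: grasp, lift, and go to the pre-insertion pose.

```bash
python3 - <<'E'
from h import *
from workcell import bot
np.set_printoptions(precision=4,suppress=True)
g=tcp(C,[0,0,0],A0)
bot.line_to(g,max_speed=.1); print(bot.current_contact_force())
bot.set_gripper(0.0,45); print(bot.current_opening(),bot.current_grip_force(),bot.current_contact_force())
bot.line_to(g+[0,0,.11],max_speed=.08); print(bot.current_contact_force())
r=toolrot(A1,0); e=tcp(TIP-.035*AX,HOLE,A1)
x=e.copy(); x[2]=g[2]+.11
b=tcp(TIP-.10*AX,HOLE,A1); b[2]=x[2]
bot.line_to(b,r,max_speed=.12); bot.line_to(e,max_speed=.08); bot.hold(.3)
import pickle
d={n:bot.read_camera(n) for n in("scene","top","wrist")}; pickle.dump(d,open("c2.pkl","wb"))
for n in d:
    for l in ([-.005,.035,.004],[-.005,0,.004],[-.005,-.035,.004],[0,.085,.018],[0,-.085,.018]): print(n,l,proj(d[n],TIP-.035*AX+rz(A1).apply(np.array(l)-HOLE)))
    print("tip",proj(d[n],TIP))
s=d["scene"]["pixels"][150:280,230:400]; s=cv2.resize(s,None,fx=4,fy=4,interpolation=cv2.INTER_NEAREST); cv2.imwrite("pics/scene2.png",s)
s=d["top"]["pixels"][150:280,215:405]; s=cv2.resize(s,None,fx=4,fy=4,interpolation=cv2.INTER_NEAREST); cv2.imwrite("pics/top2.png",s)
print(bot.current_clock(),bot.current_contact_force(),bot.current_ee_pos()-e)
E
```

```text
[0.2881 0.469  0.0312]
0.10980794994493313 44.93196576833725 [ 1.4957  0.627  -1.4991]
[-0.1814 -0.289  -1.8136]
scene [-0.005, 0.035, 0.004] [298.5551 196.6773]
scene [-0.005, 0, 0.004] [310.8762 190.896 ]
scene [-0.005, -0.035, 0.004] [322.3753 185.5004]
scene [0, 0.085, 0.018] [276.7464 196.1055]
scene [0, -0.085, 0.018] [335.5196 170.2043]
tip [278.3097 194.2502]
top [-0.005, 0.035, 0.004] [260.5165 239.1426]
top [-0.005, 0, 0.004] [279.2029 234.4678]
top [-0.005, -0.035, 0.004] [297.8049 229.8142]
top [0, 0.085, 0.018] [232.1455 242.3169]
top [0, -0.085, 0.018] [324.2394 219.3214]
tip [255.6429 218.7132]
wrist [-0.005, 0.035, 0.004] [273.345  306.7204]
wrist [-0.005, 0, 0.004] [273.6812 356.213 ]
wrist [-0.005, -0.035, 0.004] [273.9837 400.7426]
wrist [0, 0.085, 0.018] [282.3147 234.5831]
wrist [0, -0.085, 0.018] [281.6826 480.0589]
tip [339.4422 301.9859]
10.6083 [-0.623  -0.755  -1.7841] [-0.      0.      0.0001]
```

View pics/scene2.png

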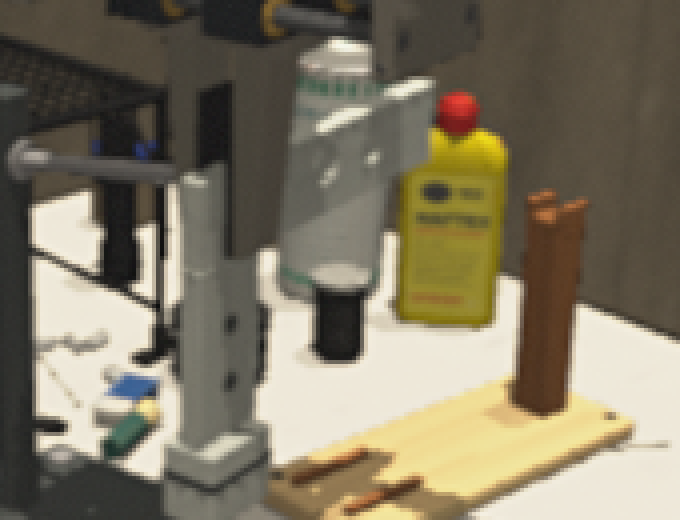

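View pics/top2.png

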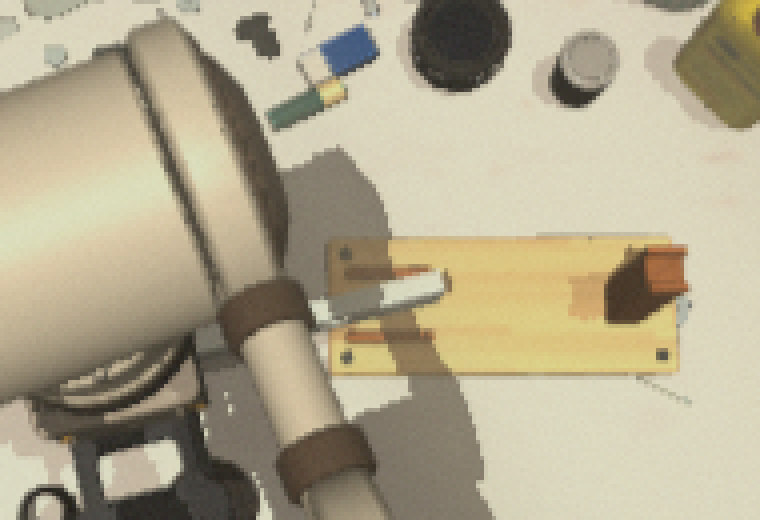

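The scene view shows the plate hanging from the gripper with its top-left corner at about (278.7,194.5) and hole 0 at about (312,192.5), 1–2 px from predicted. The top view is mostly hidden by the arm, but the far arm end is at about (326,220.5). Before insertion I'll zoom on the arm and the wrist view to settle these small differences.

```bash
python3 - <<'E'
from h import *;import pickle
d=pickle.load(open("c2.pkl","rb"))
def crop(n,x,y,w,h,s,st):
    p=cv2.convertScaleAbs(d[n]["pixels"][y:y+h,x:x+w],alpha=1.2)
    c=cv2.resize(p,None,fx=s,fy=s,interpolation=cv2.INTER_NEAREST)
    for i in range(0,w,st): cv2.putText(c,str(x+i),(i*s,10),0,.35,(0,0,255));cv2.line(c,(i*s,12),(i*s,16),(0,0,255))
    for i in range(0,h,st): cv2.putText(c,str(y+i),(0,i*s+4),0,.35,(255,0,255))
    return c
a=crop("scene",263,167,80,37,8,10); b=crop("wrist",220,230,160,75,4,20)
cv2.imwrite("pics/mix2.png",np.vstack([a,b]))
E
```

```text
(no output)
```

View pics/mix2.png

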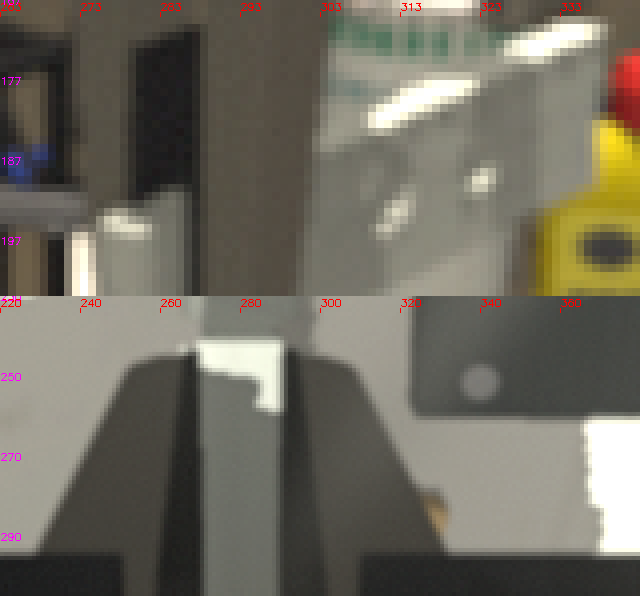

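Wrist zoom: the plate's end top edge is at row 241 rather than the predicted 234.6. The scene zoom has the far corner at about u=338 against 335.5, and the top edge is on the predicted line. So the plate sits level, but about 4.2 mm towards -y in the grip. I'll shift the hole model by that and insert in force-checked steps.

```bash
sed -i 's/^HOLE=.*/HOLE=[0,.0308,.004]/' h.py; python3 - <<'E'
from h import *
from workcell import bot
np.set_printoptions(precision=2,suppress=True)
c=None
bot.line_to(tcp(TIP-.02*AX,HOLE,A1),max_speed=.05)
f0=bot.current_contact_force();print(f0)
for s in np.arange(-.012,.046,.008):
    bot.line_to(tcp(TIP+s*AX,HOLE,A1),max_speed=.05)
    f=bot.current_contact_force()-f0; print(round(s,3),f)
    if np.linalg.norm(f)>4: print("STOP");break
c=bot.read_camera("scene")
x=cv2.convertScaleAbs(c["pixels"][140:280,220:360],alpha=1.2); cv2.imwrite("pics/scene3.png",cv2.resize(x,None,fx=4,fy=4,interpolation=cv2.INTER_NEAREST))
print(bot.current_clock())
E
```

```text
[-0.19  0.14 -1.15]
-0.012 [ 0.68 -0.58 -1.07]
-0.004 [ 0.44 -1.31 -0.76]
0.004 [ 1.2   0.01 -0.69]
0.012 [ 0.53  0.12 -0.63]
0.02 [-0.11 -0.25 -1.57]
0.028 [ 0.43 -0.73 -1.01]
0.036 [ 0.72 -0.4   0.24]
0.044 [ 0.86 -0.01  0.29]
13.5833
```

View pics/scene3.png

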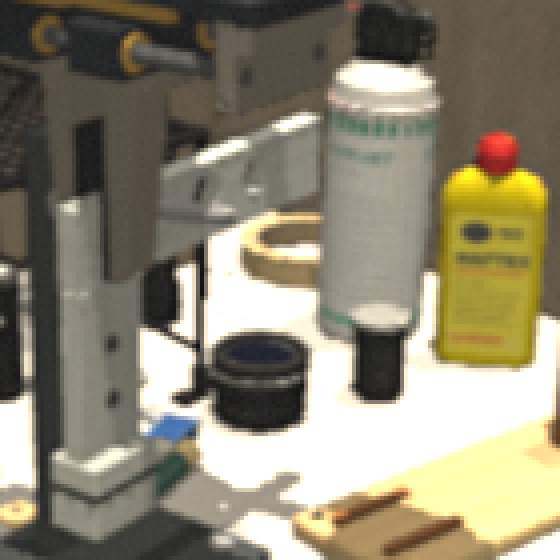

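The scene view shows the peg sticking out of the plate's near face at crop (165–235,213), full px about (261–279,193). It's threaded through the +35 hole without contact. Now I'll lower until the peg carries the plate, then release.

```bash
python3 - <<'E'
from h import *
from workcell import bot
np.set_printoptions(precision=2,suppress=True)
p=bot.current_ee_pos(); bot.hold(.2); f0=np.mean([bot.current_contact_force() for _ in range(1)],0)
for k in range(1,11):
    bot.line_to(p-[0,0,.001*k],max_speed=.02); bot.hold(.1)
    f=bot.current_contact_force(); print(k,f,bot.current_ft_torque())
    if f[2]-f0[2]>2.5: break
print(bot.current_clock())
E
```

```text
1 [ 0.28  0.67 -1.31] [ 0.   -0.06  0.04]
2 [ 0.14 -0.26 -2.15] [ 0.01 -0.03  0.03]
3 [ 0.19 -0.8  -1.19] [-0.03 -0.1  -0.01]
4 [-0.19 -0.35 -0.49] [-0.07 -0.15  0.02]
5 [-0.11 -2.52  3.43] [-0.36 -0.14  0.03]
15.5333
```

```bash
python3 - <<'E'
from h import *
from workcell import bot
np.set_printoptions(precision=2,suppress=True)
bot.set_gripper(.14,5); bot.hold(.5); bot.set_gripper(.45); bot.hold(.8)
print(bot.current_contact_force(),bot.current_clock())
p=bot.current_ee_pos(); bot.line_to(p+[0,0,.12],max_speed=.06)
bot.line_to(p+[-.13,-.18,.14],max_speed=.12); bot.hold(1.)
c=bot.read_camera("scene"); t=bot.read_camera("top"); bot.hold(1.5); c2=bot.read_camera("scene")
print(bot.current_contact_force(),bot.current_clock(),np.abs(c["pixels"].astype(int)-c2["pixels"])[140:300,210:340].max())
a=cv2.resize(c2["pixels"][150:300,200:345],None,fx=4,fy=4,interpolation=cv2.INTER_NEAREST)
b=cv2.resize(t["pixels"][140:265,215:325],None,fx=2,fy=2,interpolation=cv2.INTER_NEAREST)
m=np.zeros((600,800,3),np.uint8); m[:,:580]=a; m[:250,580:]=b; cv2.imwrite("pics/end.png",m)
E
```

```text
[ 0.33 -0.94  0.45] 17.675
[ 0.14 -0.84  0.26] 24.4833 9
```

View pics/end.png

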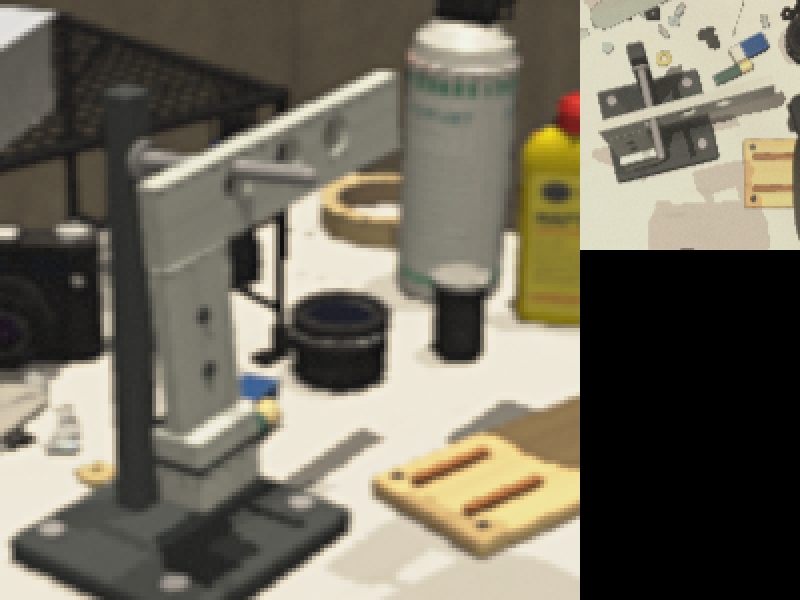

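The final view shows the plate hanging on the peg by the hole next to the leg, leg down and clear of the post and base, with the robot away. The two frames taken 1.5 s apart differ only by noise. I'll check the level numerically before handing in.

```bash
python3 - <<'E'
from h import *;import pickle
from workcell import bot
d=pickle.load(open("c0.pkl","rb"));s,t=d["scene"],d["top"]
L,_=tri((s,(236,196.2)),(t,(226,205.5))); R,_=tri((s,(298.7,168)),(t,(312.5,184.5)))
tilt=np.degrees(np.arctan2(R[2]-L[2],np.linalg.norm((R-L)[:2]))); print(L,R,np.linalg.norm(R-L),tilt)
if abs(tilt)<3: bot.job_done(); print("done",bot.current_clock())
E
```

```text
[0.50788444 0.31134797 0.20109815] [0.53539371 0.14749843 0.21039997] 0.16640298976124906 3.204464994235477
```

The estimate of 3° rests on hand-picked corners. I'll refine it with line segments from both views: the edge direction is the cross product of the two view planes. I'll validate it on the first images, where the arm was level.

```bash
cat > lev.py <<'E'
from h import *
lsd=cv2.createLineSegmentDetector(cv2.LSD_REFINE_ADV)
def segs(c,a,b,tol=5,ang=8,minl=18):
    g=cv2.cvtColor(c["pixels"],cv2.COLOR_BGR2GRAY); a,b=map(np.array,(a,b)); u=(b-a)/np.linalg.norm(b-a); out=[]
    for x1,y1,x2,y2 in lsd.detect(g)[0].reshape(-1,4):
        p,q=np.array([x1,y1]),np.array([x2,y2]); v=q-p; l=np.linalg.norm(v)
        dist=lambda z:u[0]*(z-a)[1]-u[1]*(z-a)[0]
        if l>minl and abs(np.cross(u,v/l))<np.sin(np.radians(ang)) and max(abs(dist(p)),abs(dist(q)))<tol and -5<u@((p+q)/2-a)<np.linalg.norm(b-a)+5:
            if u@v<0:p,q=q,p
            out.append((p,q,l))
    return out
def tilt(s,t,es,et):
    N=lambda c,sg:np.cross(ray(c,sg[0])[1],ray(c,sg[1])[1])
    S,T=segs(s,*es),segs(t,*et)
    print("S",[(x[0].round(1).tolist(),x[1].round(1).tolist()) for x in S]); print("T",[(x[0].round(1).tolist(),x[1].round(1).tolist()) for x in T])
    for a in S:
        r=[]
        for b in T:
            v=np.cross(N(s,a),N(t,b)); v*=-np.sign(v[1]); v/=np.linalg.norm(v)
            r.append((round(np.degrees(np.arcsin(v[2])),2),round(np.degrees(np.arctan2(v[0],-v[1])),1)))
        print(int(a[2]),r)
E
python3 -W ignore - <<'E'
from lev import *;import pickle
from workcell import bot
d=pickle.load(open("c0.pkl","rb"))
tilt(d["scene"],d["top"],((313,202.5),(377.5,185)),((306.5,215),(393,215)))
e={n:bot.read_camera(n) for n in("scene","top")};pickle.dump(e,open("c4.pkl","wb"))
tilt(e["scene"],e["top"],((236,196.2),(298.7,168)),((226,205.5),(312.5,184.5)))
E
```

```text
S [([313.6000061035156, 200.89999389648438], [374.70001220703125, 183.0]), ([316.70001220703125, 203.6999969482422], [374.29998779296875, 186.6999969482422])]
T [([310.6000061035156, 216.89999389648438], [368.1000061035156, 216.60000610351562]), ([366.70001220703125, 217.89999389648438], [392.0, 215.5]), ([308.1000061035156, 211.8000030517578], [369.3999938964844, 211.0])]
63 [(np.float64(-0.01), np.float64(-3.1)), (np.float64(-2.97), np.float64(2.7)), (np.float64(-0.26), np.float64(-2.6))]
60 [(np.float64(-0.19), np.float64(-3.0)), (np.float64(-3.21), np.float64(2.7)), (np.float64(-0.45), np.float64(-2.5))]
S [([236.10000610351562, 194.1999969482422], [293.70001220703125, 166.89999389648438]), ([239.3000030517578, 196.60000610351562], [295.8999938964844, 169.89999389648438])]
T [([224.60000610351562, 205.1999969482422], [310.8999938964844, 181.8000030517578]), ([255.5, 202.60000610351562], [277.1000061035156, 196.3000030517578])]
63 [(np.float64(2.75), np.float64(11.5)), (np.float64(1.94), np.float64(12.9))]
62 [(np.float64(2.31), np.float64(11.6)), (np.float64(1.49), np.float64(13.0))]
```

The method reads 0.0–0.4° on the start images, so it can be trusted, and the arm now hangs about 2.3° leg-end low. The -y contact force at set-down fits: the peg sat about 2.3 mm off the hole's middle. There's time to mend it: regrip, lift slightly, level, shift, and set down with force centring.

```bash
cat > fix.py <<'E'
from lev import *;import pickle
from workcell import bot
np.set_printoptions(precision=2,suppress=True)
pr=bot.current_ee_pos()-np.array([-.13,-.18,.14])
bot.line_to(pr+[0,0,.12],max_speed=.15); bot.line_to(pr,max_speed=.08)
bot.set_gripper(0,25); print("grip",bot.current_opening(),bot.current_contact_force())
ux,uy=rz(A1).apply([1,0,0]),rz(A1).apply([0,1,0])
q=Rot.from_rotvec(np.radians(2.0)*ux); v=rz(A1).apply(np.array([0,GY,GZ])-HOLE)
rot=(q*Rot.from_rotvec(toolrot(A1,0))).as_rotvec()
top=pr+[0,0,.004]; bot.line_to(top,max_speed=.03)
top=top+q.apply(v)-v-.0023*uy; bot.line_to(top,rot,max_speed=.03); bot.hold(.2)
f0=bot.current_contact_force(); print("free",f0)
for tr in range(2):
    for k in range(1,10):
        bot.line_to(top-[0,0,.001*k],max_speed=.02); bot.hold(.08); f=bot.current_contact_force()-f0
        if f[2]>3: break
    fy=f@uy; print(k,f,fy)
    if tr or abs(fy)<.3*f[2]: break
    top=top+.005*np.clip(fy/np.hypot(fy,f[2]),-.5,.5)*uy; bot.line_to(top,max_speed=.04)
bot.set_gripper(.14,5); bot.hold(.4); bot.set_gripper(.45); bot.hold(.3)
p=bot.current_ee_pos(); bot.line_to(p+[0,0,.12],max_speed=.09)
bot.line_to(p+[-.13,-.18,.14],max_speed=.15); bot.hold(.5)
e={n:bot.read_camera(n) for n in("scene","top")};pickle.dump(e,open("c5.pkl","wb"))
tilt(e["scene"],e["top"],((236,196.2),(298.7,168)),((226,205.5),(312.5,184.5)))
print(bot.current_clock())
E
python3 -W ignore fix.py
```

```text
grip 0.10594847837482269 [1.67 0.02 0.08]
free [ 0.77  0.13 -1.95]
5 [-1.95 -0.38  6.88] -0.014249005015865
S [([235.8000030517578, 192.3000030517578], [297.0, 169.8000030517578]), ([239.10000610351562, 194.8000030517578], [278.1000061035156, 180.5]), ([278.5, 180.3000030517578], [298.1000061035156, 172.89999389648438])]
T [([254.6999969482422, 199.39999389648438], [277.6000061035156, 193.5]), ([277.79998779296875, 191.8000030517578], [312.1000061035156, 184.0])]
65 [(np.float64(-1.41), np.float64(11.8)), (np.float64(-0.41), np.float64(9.8))]
41 [(np.float64(-1.78), np.float64(11.9)), (np.float64(-0.76), np.float64(9.9))]
20 [(np.float64(-1.55), np.float64(11.9)), (np.float64(-0.53), np.float64(9.9))]
36.1083
```

The plate is now level to about 1°, centred with Fy ≈ 0, at 36 s. I'll check it's still and hand in.

```bash
python3 - <<'E'
import pickle,numpy as np
from workcell import bot
a=pickle.load(open("c5.pkl","rb"))["scene"]["pixels"].astype(int); bot.hold(1)
b=bot.read_camera("scene")["pixels"]; D=np.abs(a-b)[150:300,200:345]; print(D.max(),D.mean(),bot.current_contact_force())
bot.job_done(); print(bot.current_clock())
E
```

```text
11 0.7840459770114943 [-0.1046802  -0.63548471 -0.55252867]
the job is handed in; nothing more can be done
the job is handed in; nothing more can be done
```

The L-plate hangs still on the peg by the hole next to its leg, leg down and arm level to about 1°, with the robot clear; I handed the job in at about 37 s.

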